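Sweep the spacers through the tray gate into the slot

ROBOT

A 6-joint arm with a two-finger parallel gripper is mounted at the origin on the work surface. World frame = base frame: x ahead of the robot, y to its left, z up, the work surface at z = 0. Lengths are in m, angles in rad, forces in N, time in s.
With the tool pointing down it reaches from about 0.3 to 0.775 m from the base axis. Payload 14.6 kg.
Tool frame: the origin (TCP) lies midway between the tips of the shut fingers; the grasp point (between the pads) lies 19 mm behind it; z points along the fingers, y is the line along which they close (so a half turn about z gives the same grasp; the last joint's range is limited). The gripper opens to 94 mm and grips with 3 to 60 N. Pads are 16 mm wide; open, the fingers measure 119 mm over their backs; the gripper's body (75 mm by 177 mm) begins 78 mm behind the grasp point.
Start: joints at [1.177, 0.3, 1.521, -0, 1.321, -0.067], TCP at [0.177, 0.521, 0.205] pointing down, gripper open.
Joint ranges: [-3.03, 3.03], [-0.79, 2.21], [0.23, 2.52], [-1.04, 4.18], [0, 3.07], [-2.55, 2.55]. Speed limits (rad/s): [2.22, 2.22, 2.57, 3.14, 3.14, 3.14].

INTERFACE

Orientations are given as a unit quaternion [w, x, y, z].
In Python, from plant import manip gives the robot as it stands.
- The arm moves only by the tool servo_tool, never from a script. Its argument "targets" is a list of rows, each a list of 7 numbers: the shift along the tool's x, y, z in cm, then the turn, a rotation vector about the tool's x, y, z in degrees, then the gripper's target within -1 to 1 (fully open at 1, half-way at 0, shut at -1). In form: [[dx, dy, dz, wx, wy, wz, jaw], ...]. A call has 1 to 5 rows; each row is the pose to reach, as a shift and turn from the pose commanded when the call began, along the tool's axes at that moment; what a row does not reach only later rows make up. A row lasts 1/8 s, in which the tool goes at most 62.5 mm and 10.7 degrees, less where a joint would pass 70% of its speed; a pose out of reach is approached as far as the arm can. A call with a gripper value outside its range is refused whole. The fingers move at their own pace and stop on an object; "newtons" is the grip in N (left out, the last holds). Time passes only in rows, so rows that repeat a pose let the fingers close. It gives the time, the measured TCP pose, the force, the opening and the grip force at its end, in the units of the state.
- manip.observe(): the state, without advancing time (a new reading comes with each control period).
- manip.grab_frame(name): name is "scene" or "top"; returns (picture, depth): 480x640x3 uint8, blue, green, red; 480x640 float32, m along the optical axis (not along the pixel's ray), 0 where there is no reading.
- manip.camera_info(name): a dict with "K" (3x3 intrinsics, pixels), "extrinsics" (4x4, takes a point from camera to world coordinates). Camera axes: x right, y up, looking along -z (the intrinsics and any distortion apply to the point x, -y, -z); pixel columns grow to the right and rows downward; lengths in m; the calibration is good to about 2 mm. A picture is of the moment at which its call begins. camera_info takes no time and is no camera call.
- manip.close_job(): hands the job in; it is judged then, once.
The state is a dict: "time_s": time; "joint_positions": joint angles; "joint_vel": joint speeds; "joint_torque": joint torques, N m; "tool_pos": TCP position; "ee_rot": TCP orientation; "force": force on the tool from outside, world axes, zero at the start; "torque": the same for the moment, N m; "width": finger opening in m; "grasp_force": force on a finger pad.
Only numpy, scipy, OpenCV 4.12 (cv2) and the standard library are available. Lean on these libraries where they do the work, as an engineer would, in place of code of your own. Each camera call takes 0.05 s, during which the arm holds its last target. There are 200 camera calls.

TASK

With the fingertips, sweep the three round steel spacers across the sorting tray and through the gate in its fence, one at a time, so that each drops into the slot behind it. Slide them only: do not pinch or lift anything. Leave the hex nut and the standing bolt where they are in the tray, leave the things beside the tray alone, and take the hand away at the end.

Things in the scene. Friction and masses are not known exactly. Their poses are not given: they have to be found in the camera images.
- tray: fixed plywood sorting tray, flat floor 60 mm above the table, with dark laths and a fence round it, 10 mm thick, 14 mm above the floor. Origin on the table under the middle of the gate, in the plane of the fence's inner face; x points level out through the gate into the slot, y left along the fence, z up. Floor inside the laths: x -200 to 0 mm, y -165 to 165 mm
- gate (a point): middle of the gate at floor level (60 mm above the table), in the plane of the fence's inner face; axes as the tray's. The gate is a 48 mm wide gap in the fence (y -24 to 24 mm). The floor ends in an edge 4 mm beyond this point: a spacer whose centre has passed that edge tips and falls into the slot
- slot (a point): centre of the slot's bottom, 49 mm beyond the gate along x and 56 mm below the tray floor; axes as the tray's. The slot is an open-topped aluminium pocket, 90 mm long (from the floor's edge) and 52 mm wide, its walls as high as the tray floor
- spacer1: loose round steel spacer, a flat disc 32 mm across and 10 mm thick with a dark 11 mm hole mark in its middle, about 50 g, lying flat on the tray floor at the start; origin at the centre of its underside, z up. The three spacers are identical, none has to go first
- spacer2: loose round steel spacer, a flat disc 32 mm across and 10 mm thick with a dark 11 mm hole mark in its middle, about 50 g, lying flat on the tray floor at the start; origin at the centre of its underside, z up. The three spacers are identical, none has to go first
- spacer3: loose round steel spacer, a flat disc 32 mm across and 10 mm thick with a dark 11 mm hole mark in its middle, about 50 g, lying flat on the tray floor at the start; origin at the centre of its underside, z up. The three spacers are identical, none has to go first
- nut: loose steel hex nut, 30 mm across the flats, 16 mm high, 65 g, lying on the tray floor among the spacers, to be left there; origin at the centre of its underside
- bolt: loose steel hex bolt standing on its head on the tray floor: head 30 mm across the flats and 11 mm high, shank 15 mm thick, 45 mm high in all, 100 g, to be left standing; origin at the centre of its underside
- knife: loose filling knife (flat spatula with a handle) lying on the table left of the tray, to be left alone; origin at its underside
- tape: loose roll of pale tape, 100 mm across and 25 mm high, lying on the table right of the tray, to be left alone; origin at the centre of its underside
- gluepot: loose white glue pot, 72 mm across and 110 mm high, standing on the table left of the tray, to be left alone; origin at the centre of its underside
Not all that is in view belongs to the job. What is shaped like the spacer1 but blue is not meant.

How it is judged:
On the way, in this order (a step that is already met when the one before it is completed fails the run):
1. a first spacer lies in the slot (((x of spacer1 in the frame of tray between 0.004 and 0.096 m and y of spacer1 in the frame of tray between -0.028 and 0.028 m and height (world z) of spacer1 below 0.051 m) or (x of spacer2 in the frame of tray between 0.004 and 0.096 m and y of spacer2 in the frame of tray between -0.028 and 0.028 m and height (world z) of spacer2 below 0.051 m) or (x of spacer3 in the frame of tray between 0.004 and 0.096 m and y of spacer3 in the frame of tray between -0.028 and 0.028 m and height (world z) of spacer3 below 0.051 m))), for 0.2 s.
2. a second spacer lies in the slot ((((x of spacer1 in the frame of tray between 0.004 and 0.096 m and y of spacer1 in the frame of tray between -0.028 and 0.028 m and height (world z) of spacer1 below 0.051 m) and (x of spacer2 in the frame of tray between 0.004 and 0.096 m and y of spacer2 in the frame of tray between -0.028 and 0.028 m and height (world z) of spacer2 below 0.051 m)) or ((x of spacer1 in the frame of tray between 0.004 and 0.096 m and y of spacer1 in the frame of tray between -0.028 and 0.028 m and height (world z) of spacer1 below 0.051 m) and (x of spacer3 in the frame of tray between 0.004 and 0.096 m and y of spacer3 in the frame of tray between -0.028 and 0.028 m and height (world z) of spacer3 below 0.051 m)) or ((x of spacer2 in the frame of tray between 0.004 and 0.096 m and y of spacer2 in the frame of tray between -0.028 and 0.028 m and height (world z) of spacer2 below 0.051 m) and (x of spacer3 in the frame of tray between 0.004 and 0.096 m and y of spacer3 in the frame of tray between -0.028 and 0.028 m and height (world z) of spacer3 below 0.051 m)))), for 0.2 s.
3. the third spacer lies in the slot (x of spacer1 in the frame of tray between 0.004 and 0.096 m and y of spacer1 in the frame of tray between -0.028 and 0.028 m and height (world z) of each of spacer1, spacer2, spacer3 below 0.051 m and x of spacer2 in the frame of tray between 0.004 and 0.096 m and y of spacer2 in the frame of tray between -0.028 and 0.028 m and x of spacer3 in the frame of tray between 0.004 and 0.096 m and y of spacer3 in the frame of tray between -0.028 and 0.028 m), for 0.2 s.
At the end, for the whole second after the job is handed in: All three spacers lie at rest in the slot behind the gate (each one's origin inside the slot's outline, at least 9 mm below the tray floor), having dropped in one at a time; nut and bolt within 20 mm of where they were, the bolt standing (all of step 3 and linear speed of each of spacer1, spacer2, spacer3 below 0.02 m/s and distance of each of nut, bolt from where it was at the start of the episode below 0.02 m and angle between bolt's own z axis and vertical below 0.2 rad); the robot touches nothing.
It fails at once if a spacer is lifted more than 10 mm off the tray floor (height (world z) of any of spacer1, spacer2, spacer3 above 0.07 m).
It fails at once if a spacer leaves the tray other than into the slot ((height (world z) of spacer1 below 0.051 m and (x of spacer1 in the frame of tray below -0.01 m or x of spacer1 in the frame of tray above 0.11 m or y of spacer1 in the frame of tray above 0.04 m or y of spacer1 in the frame of tray below -0.04 m)) or (height (world z) of spacer2 below 0.051 m and (x of spacer2 in the frame of tray below -0.01 m or x of spacer2 in the frame of tray above 0.11 m or y of spacer2 in the frame of tray above 0.04 m or y of spacer2 in the frame of tray below -0.04 m)) or (height (world z) of spacer3 below 0.051 m and (x of spacer3 in the frame of tray below -0.01 m or x of spacer3 in the frame of tray above 0.11 m or y of spacer3 in the frame of tray above 0.04 m or y of spacer3 in the frame of tray below -0.04 m))).
It fails at once if the nut or the bolt is lifted, knocked over or moved more than 20 mm (height (world z) of any of nut, bolt above 0.07 m or distance of any of nut, bolt from where it was at the start of the episode above 0.02 m or angle between bolt's own z axis and vertical above 0.3 rad).
It fails at once if a thing beside the tray is moved more than 20 mm (distance of any of knife, tape, gluepot from where it was at the start of the episode above 0.02 m).
It also fails if it takes over 72 s, if anything falls off the work surface, if the arm or the gripper's body presses on something with over 40 N, if the wrist force passes 120 N, or if a joint passes its speed limit or range.

## Working session

There is one attempt and no reset: what is moved stays moved. The work goes in short steps, Python scripts to look and compute and a tool call to move; the robot and the scene stay as the last step left them, time stands still between calls to the robot, and variables do not carry over. Pictures are saved under pics/ and viewed, at most 10 in all, crops included, and the job is handed in when it is done.

Besides the shell and the picture viewer there is one more tool, called after ">>>" by a JSON object that holds its "name" and its "arguments", one argument or row to a line. servo_tool: Moves the arm, as the interface text tells. Its arguments: {"type":"object","properties":{"targets":{"type":"array"},"newtons":{"type":"number"}},"required":["targets"]}

```bash
mkdir -p pics
python3 - <<'E'
from plant import manip
import cv2
for n in ("top","scene"):
    p,d=manip.grab_frame(n); cv2.imwrite(f"pics/{n}0.png",p)
    i=manip.camera_info(n); print(n,i)
o=manip.observe(); print(o)
E
```

```text
top {'K': array([[476.94225922,   0.        , 321.82061537],
       [  0.        , 476.94225922, 245.8541203 ],
       [  0.        ,   0.        ,   1.        ]]), 'extrinsics': array([[-0.08515342,  0.97564086, -0.20217272,  0.3191535 ],
       [-0.99636707, -0.08312836,  0.01850219,  0.02276616],
       [ 0.00124521,  0.20301376,  0.97917509,  1.19771621],
       [ 0.        ,  0.        ,  0.        ,  1.        ]])}
scene {'K': array([[434.91438741,   0.        , 317.18480951],
       [  0.        , 434.91438741, 244.54071759],
       [  0.        ,   0.        ,   1.        ]]), 'extrinsics': array([[-0.74000618, -0.48492302,  0.46609068,  1.02802569],
       [ 0.6724015 , -0.51652559,  0.53016747,  0.55561654],
       [-0.01634265,  0.70572727,  0.70829509,  0.77773855],
       [ 0.        ,  0.        ,  0.        ,  1.        ]])}
{'time_s': 0.1, 'joint_positions': array([ 1.17738042e+00,  3.00429783e-01,  1.52149637e+00,  7.22514422e-06,
        1.32069721e+00, -6.65930971e-02]), 'joint_vel': array([ 0.00043896, -0.00068626, -0.00343925,  0.00010848,  0.00159183,
       -0.00054306]), 'joint_torque': array([ 1.13553047e-03, -5.32647622e+01, -3.53288519e+01,  7.10049947e-02,
        2.33635266e-02, -5.05634284e-05]), 'tool_pos': array([0.17648016, 0.5206786 , 0.20494483]), 'ee_rot': array([-1.20899628e-04,  1.62685968e-01,  9.86677764e-01, -5.00987409e-04]), 'force': array([-0.07456047, -1.00710109,  0.69652594]), 'torque': array([ 0.00286535, -0.01684243, -0.03580841]), 'grasp_force': 0.0, 'width': 0.09376067348872287}
```

View pics/top0.png

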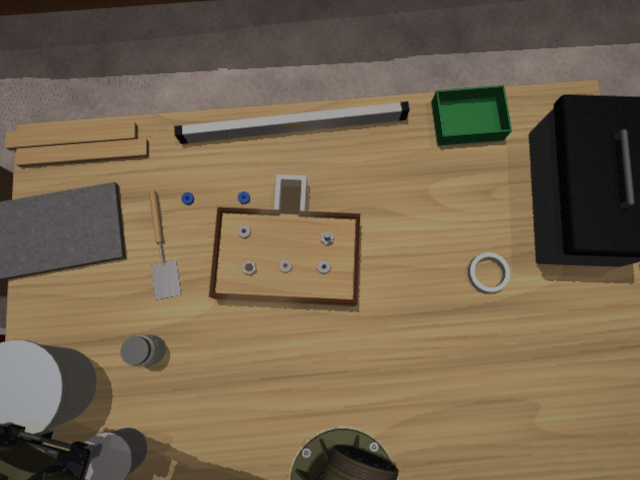

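The top view shows the tray around (287,255) with its gate at about (290,213). I'll enlarge that area.

Run:
```python
import cv2
p=cv2.imread("pics/top0.png")[165:315,200:375]
cv2.imwrite("pics/crop0.png",cv2.resize(p,None,fx=4,fy=4,interpolation=cv2.INTER_CUBIC))
```

```text
(no output)
```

View pics/crop0.png

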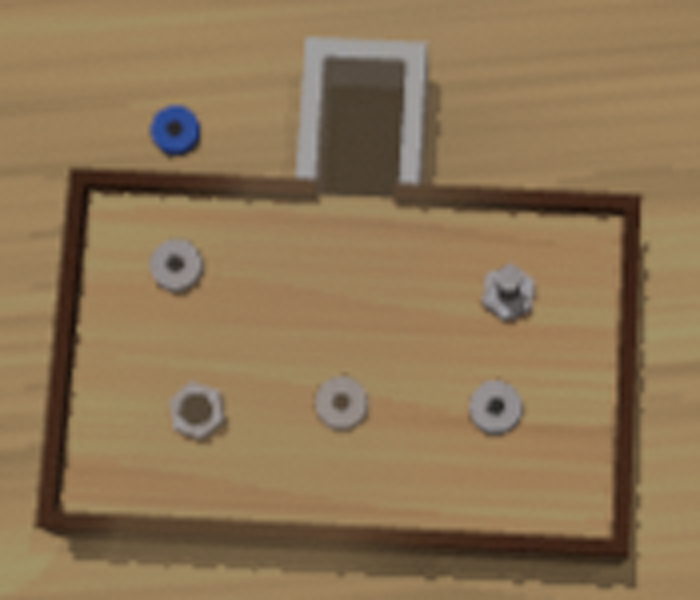

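View pics/scene0.png

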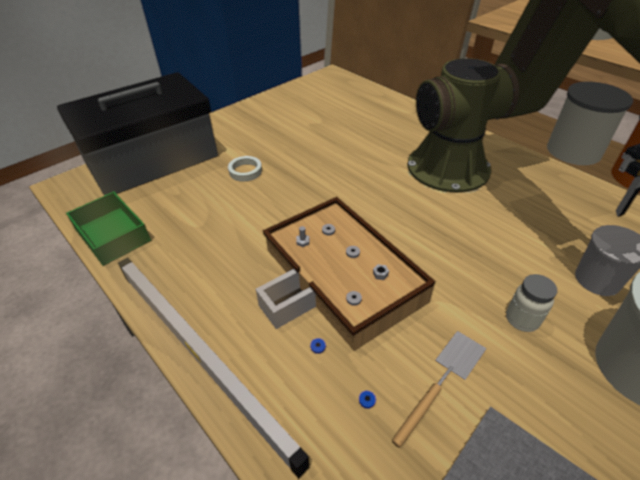

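Crop readings (4x, offset 200,165):
- Spacers at (176,265), (341,402) and (496,407).
- Nut at (197,410) and bolt at (508,293).
- Tray outer corners at (72,170), (640,197), (628,557) and (38,527).

Next is the tray pose fit.

```bash
cat > h.py <<'E'
import numpy as np, sys, json
from scipy.spatial.transform import Rotation as R
from plant import manip
def plane(name,uv,z):
    i=manip.camera_info(name); E=i["extrinsics"]; uv=np.atleast_2d(uv).astype(float); K=i["K"]
    d=np.c_[(uv[:,0]-K[0,2])/K[0,0],-(uv[:,1]-K[1,2])/K[1,1],-np.ones(len(uv))]@E[:3,:3].T
    return (E[:3,3]+d*((z-E[2,3])/d[:,2])[:,None])[:,:2]
def fit(A,B):
    a,b=A.mean(0),B.mean(0); U,_,V=np.linalg.svd((A-a).T@(B-b)); r=V.T@np.diag([1,np.linalg.det(V.T@U.T)])@U.T
    return r,b-r@a
E
python3 - <<'E'
from h import *
c=lambda l:(np.array(l)+.5)/4-.5+[200,165]
W=plane("top",c([(72,170),(640,197),(628,557),(38,527)]),.074)
M=np.array([(10,175),(10,-175),(-210,-175),(-210,175)])/1e3
r,t=fit(M,W); print("yaw",np.degrees(np.arctan2(r[1,0],r[0,0])),"t",t,"res mm",(W-(M@r.T+t))*1e3)
np.savez("tray.npz",r=r,t=t)
tr=lambda l,z:((plane("top",c(l),z)-t)@r*1e3).round(1)
print("spacers",tr([(176,265),(341,402),(496,407)],.07))
print("nut",tr([(197,410)],.076),"bolt",tr([(508,295)],.068))
print("gate posts",tr([(318,190),(396,195)],.074),"slot",tr([(305,38),(427,43)],.06))
# scene cam check
i=manip.camera_info("scene")
print("scene spacers",((plane("scene",[(329,230),(353,252),(354,298)],.07)-t)@r*1e3).round(1))
print("scene corners",((plane("scene",[(337,200),(433,282),(265,234),(352,336)],.074)-t)@r*1e3).round(1))
E
```

```text
yaw -7.701341376237417 t [0.6366797  0.07617086] res mm [[-0.80552561 -0.94429591]
 [-0.38920395  1.4132624 ]
 [ 0.53402906  1.08657322]
 [ 0.66070049 -1.55553972]]
spacers [[ -46.2  106.2]
 [-125.3    0.7]
 [-123.8  -92.2]]
nut [[-135.4   85.4]] bolt [[-54.4 -96.1]]
gate posts [[  4.1  22.8]
 [  3.3 -24.9]] slot [[106.4  39.1]
 [106.9 -37.6]]
scene spacers [[-117.5  -83.7]
 [-119.3    6.6]
 [ -40.8  110.9]]
scene corners [[-196.4 -158.8]
 [-199.3  175.3]
 [  15.2 -156.4]
 [  19.9  182.2]]
```

```bash
cat >> h.py <<'E'
def goal(*wps):
    """each wp: tray x,y (mm), tip height z (mm), heading of tool x in tray (deg; 180 = push with -x towards gate)"""
    T=np.load("tray.npz"); r,t=T["r"],T["t"]; y0=np.degrees(np.arctan2(r[1,0],r[0,0]))
    o=manip.observe(); q=o["ee_rot"]; C=R.from_quat([q[1],q[2],q[3],q[0]])
    cur=(o["tool_pos"][:2]-t)@r*1e3
    print("t %.2f tray xy %s z %.1f w %.1f F %s"%(o["time_s"],cur.round(1),o["tool_pos"][2]*1e3,o["width"]*1e3,o["force"].round(1)))
    for x,y,z,h in wps:
        P=np.r_[r@[x/1e3,y/1e3]+t,z/1e3]
        G=R.from_euler("z",h+y0,degrees=True)*R.from_euler("x",180,degrees=True)
        print((C.inv().apply(P-o["tool_pos"])*100).round(2),(C.inv()*G).as_rotvec(degrees=True).round(2))
E
python3 -c "
from h import *
goal((-160,0.5,140,180))"
```

```text
t 0.10 tray xy [-515.6  378.8] z 204.9 w 93.8 F [-0.1 -1.   0.7]
[-42.14 -30.33   6.52] [-6.000e-02 -1.000e-02 -1.102e+01]
```

>>> {"name": "servo_tool", "arguments": {
  "targets": [
    [-9, -6.5, 0, 0, 0, -2.5, -0.66],
    [-14, -10, 0, 0, 0, -4, -0.66],
    [-19, -13.5, 0, 0, 0, -6, -0.66],
    [-24, -17, 0, 0, 0, -8, -0.66],
    [-29, -20.8, 0, 0, 0, -11, -0.66]
  ]
}}

```text
time_s: 0.72
tool_pos: [0.3598, 0.2654, 0.2054]
ee_rot: [0.0, 0.067, 0.998, 0.0]
force: [1.0, 0.3, 0.3]
width: 0.0473
grasp_force: 0.0
```

```bash
python3 -c "
from h import *
goal((-160,0.5,140,180))"
```

```text
t 0.72 tray xy [-299.8  150.4] z 205.4 w 47.3 F [1.  0.3 0.3]
[-13.96 -15.01   6.54] [0.   0.   0.07]
```

>>> {"name": "servo_tool", "arguments": {
  "targets": [
    [0, 0, 0, 0, 0, 0, -0.66],
    [0, 0, 0, 0, 0, 0, -0.66],
    [0, 0, 0, 0, 0, 0, -0.66]
  ]
}}

```text
time_s: 1.1
tool_pos: [0.3583, 0.2681, 0.2053]
ee_rot: [-0.0, 0.067, 0.998, -0.0]
force: [-0.5, 0.4, -0.6]
width: 0.018
grasp_force: 0.0
```

```bash
python3 -c "
from h import *
goal((-165,0.5,140,180))"
```

```text
t 1.10 tray xy [-301.6  152.9] z 205.3 w 18.0 F [-0.5  0.4 -0.6]
[-13.64 -15.26   6.53] [-0.   -0.01  0.07]
```

>>> {"name": "servo_tool", "arguments": {
  "targets": [
    [-4, -4.4, 0, 0, 0, 0, -0.66],
    [-8, -9, 0, 0, 0, 0, -0.66],
    [-12, -13.4, 1, 0, 0, 0, -0.66],
    [-13.6, -15.3, 4, 0, 0, 0, -0.66],
    [-13.64, -15.26, 6.5, 0, 0, 0.1, -0.66]
  ]
}}

```text
time_s: 1.72
tool_pos: [0.474, 0.0974, 0.1392]
ee_rot: [-0.0, 0.069, 0.998, -0.0]
force: [-0.3, 1.0, -1.1]
width: 0.0158
grasp_force: 0.0
```

>>> {"name": "servo_tool", "arguments": {
  "targets": [
    [0, 0, 0, 0, 0, 0, -0.66]
  ]
}}

```text
time_s: 1.85
tool_pos: [0.4727, 0.0984, 0.1391]
ee_rot: [-0.002, 0.068, 0.998, -0.0]
force: [-0.6, 0.4, 0.1]
width: 0.0164
grasp_force: 0.0
```

Run:
```python
from h import *; import cv2
p,d=manip.grab_frame("scene"); cv2.imwrite("pics/s1.png",cv2.resize(p[150:350,230:470],None,fx=3,fy=3,interpolation=cv2.INTER_CUBIC))
goal((-165,.5,64,180),(-30,0,64,180))
```

```text
t 1.90 tray xy [-164.9    0.3] z 140.5 w 15.7 F [0.2 0.4 0.9]
[0.01 0.02 7.65] [-0.01 -0.06 -0.04]
[-13.49  -0.02   7.63] [-0.01 -0.06 -0.04]
```

View pics/s1.png

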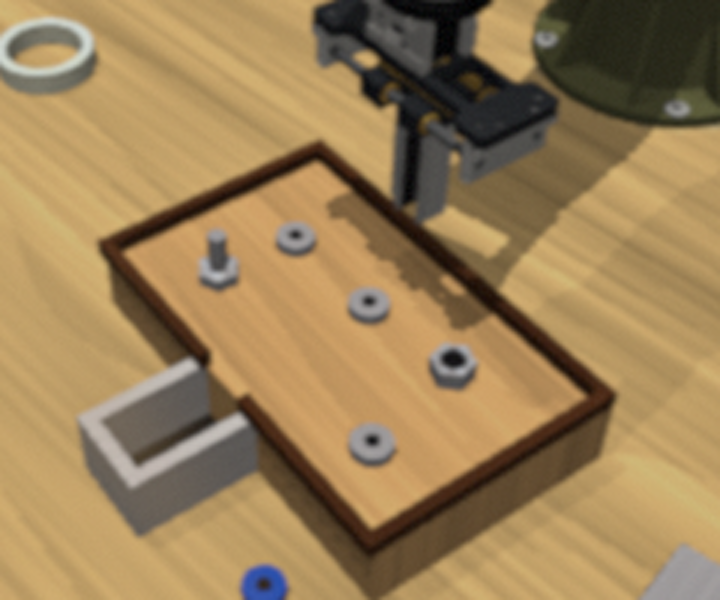

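The hand is above the tray behind the middle spacer, and the fingertips sit level at about (420,210) in the crop. I'll lower it.

>>> {"name": "servo_tool", "arguments": {
  "targets": [
    [0, 0, 3.5, 0, 0, 0, -0.66],
    [0, 0, 6.0, 0, 0, 0, -0.66],
    [0, 0, 7.0, 0, 0, 0, -0.66],
    [0, 0, 7.6, 0, 0, 0, -0.66],
    [0, 0, 7.6, 0, 0, 0, -0.66]
  ]
}}

```text
time_s: 2.52
tool_pos: [0.474, 0.0979, 0.0651]
ee_rot: [0.0, 0.068, 0.998, 0.0]
force: [-0.2, 0.7, -0.6]
width: 0.0159
grasp_force: 0.0
```

>>> {"name": "servo_tool", "arguments": {
  "targets": [
    [-1.2, 0, 0, 0, 0, 0, -0.66],
    [-2.4, 0, 0, 0, 0, 0, -0.66],
    [-3.6, 0, 0, 0, 0, 0, -0.66],
    [-4.8, 0, 0, 0, 0, 0, -0.66],
    [-6, 0, 0, 0, 0, 0, -0.66]
  ]
}}

```text
time_s: 3.15
tool_pos: [0.5339, 0.0893, 0.0644]
ee_rot: [-0.0, 0.068, 0.998, -0.0]
force: [-0.5, 0.3, 0.5]
width: 0.0161
grasp_force: 0.3
```

Run:
```python
from h import *; import cv2
p,d=manip.grab_frame("scene"); cv2.imwrite("pics/s2.png",cv2.resize(p[150:350,230:470],None,fx=3,fy=3,interpolation=cv2.INTER_CUBIC))
goal((-60,0,64,180),(-10,0,64,180))
```

```text
t 3.20 tray xy [-102.5   -0.8] z 64.5 w 15.8 F [ 0.4 -1.4 -1. ]
[-4.25  0.09  0.05] [ 0.01  0.04 -0.14]
[-9.25  0.1   0.06] [ 0.01  0.04 -0.14]
```

View pics/s2.png

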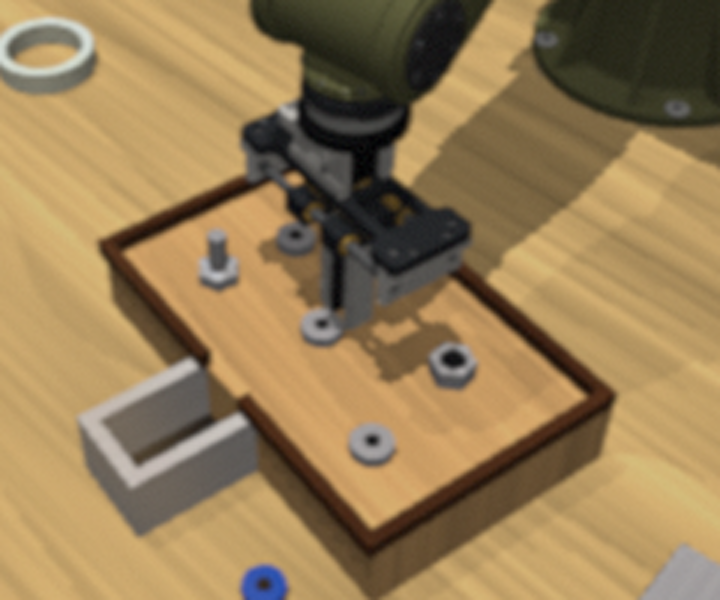

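The spacer is cradled by the fingertips at (320,325) and lined up with the gate. I'll keep pushing.

>>> {"name": "servo_tool", "arguments": {
  "targets": [
    [-1.2, 0, 0, 0, 0, 0, -0.66],
    [-2.4, 0, 0, 0, 0, 0, -0.66],
    [-3.6, 0, 0, 0, 0, 0, -0.66],
    [-4.8, 0, 0, 0, 0, 0, -0.66],
    [-6, 0, 0, 0, 0, 0, -0.66]
  ]
}}

```text
time_s: 3.82
tool_pos: [0.5934, 0.0812, 0.0644]
ee_rot: [-0.0, 0.068, 0.998, 0.0]
force: [-0.4, -0.1, -0.4]
width: 0.016
grasp_force: 0.2
```

>>> {"name": "servo_tool", "arguments": {
  "targets": [
    [-1, 0, 0, 0, 0, 0, -0.66],
    [-2, 0, 0, 0, 0, 0, -0.66],
    [-2.8, 0, 0, 0, 0, 0, -0.66],
    [-3.4, 0, 0, 0, 0, 0, -0.66],
    [-3.4, 0, 0, 0, 0, 0, -0.66]
  ]
}}

```text
time_s: 4.45
tool_pos: [0.6265, 0.0766, 0.0643]
ee_rot: [0.0, 0.068, 0.998, -0.0]
force: [-0.9, -0.6, 0.0]
width: 0.0156
grasp_force: 0.0
```

Run:
```python
from h import *; import cv2
p,d=manip.grab_frame("scene"); cv2.imwrite("pics/s3.png",cv2.resize(p[150:350,230:470],None,fx=3,fy=3,interpolation=cv2.INTER_CUBIC))
goal((-60,0,140,180),(-124,-135,140,90))
```

```text
t 4.50 tray xy [-10.4  -0.9] z 64.3 w 16.2 F [ 0.6 -1.  -0.4]
[ 4.96  0.08 -7.57] [-0.   -0.01 -0.12]
[ 11.33 -13.43  -7.57] [-1.000e-02 -0.000e+00  8.988e+01]
```

View pics/s3.png

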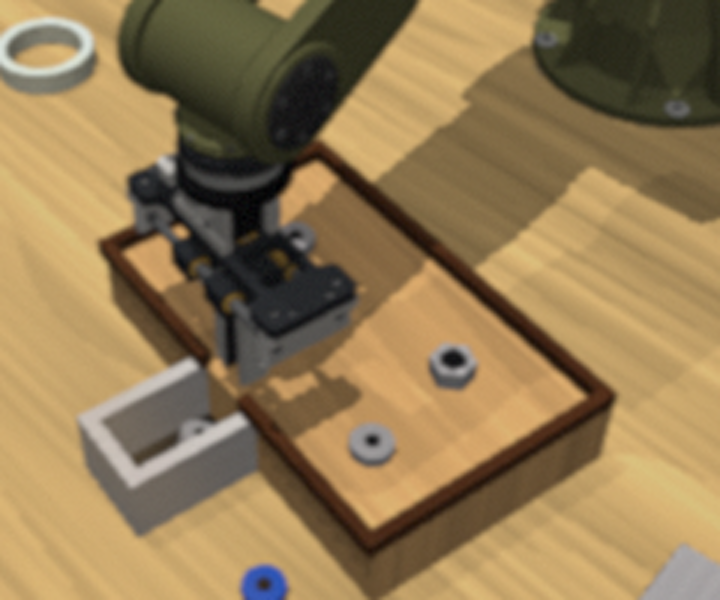

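The first spacer lies in the slot, at (197,430). Next is the right-hand one.

>>> {"name": "servo_tool", "arguments": {
  "targets": [
    [0.3, 0, -4, 0, 0, 0, -0.66],
    [0.6, 0, -7.6, 0, 0, 0, -0.66],
    [3.5, -3, -7.6, 0, 0, 10, -0.66],
    [6.5, -6, -7.6, 0, 0, 20, -0.66],
    [9, -9, -7.6, 0, 0, 30, -0.66]
  ]
}}

```text
time_s: 5.12
tool_pos: [0.5234, -0.0008, 0.1406]
ee_rot: [0.0, 0.327, 0.945, 0.0]
force: [0.4, 0.1, 0.1]
width: 0.016
grasp_force: 0.0
```

Run:
```python
from h import *
goal((-124,-135,140,90))
```

```text
t 5.12 tray xy [-101.9  -91.4] z 140.6 w 16.0 F [0.4 0.1 0.1]
[-0.31 -4.87  0.06] [1.000e-02 1.000e-02 5.957e+01]
```

>>> {"name": "servo_tool", "arguments": {
  "targets": [
    [-0.1, -1.5, 0, 0, 0, 10.5, -0.66],
    [-0.2, -3, 0, 0, 0, 21, -0.66],
    [-0.3, -4.5, 0, 0, 0, 31.5, -0.66],
    [-0.3, -4.9, 0, 0, 0, 42, -0.66],
    [-0.3, -4.9, 0, 0, 0, 52, -0.66]
  ]
}}

```text
time_s: 5.75
tool_pos: [0.4968, -0.041, 0.1406]
ee_rot: [0.0, 0.708, 0.706, 0.0]
force: [-0.4, 0.8, 0.4]
width: 0.0157
grasp_force: 0.0
```

>>> {"name": "servo_tool", "arguments": {
  "targets": [
    [0, 0, 0, 0, 0, 7.6, -0.66],
    [0, 0, 0, 0, 0, 7.6, -0.66]
  ]
}}

```text
time_s: 6.0
tool_pos: [0.497, -0.0407, 0.1406]
ee_rot: [0.0, 0.751, 0.66, 0.0]
force: [-0.0, 0.3, 0.2]
width: 0.0159
grasp_force: 0.0
```

Run:
```python
from h import *
goal((-124,-135,140,90),(-124,-22,64,90))
```

```text
t 6.00 tray xy [-122.8 -134.5] z 140.6 w 15.9 F [-0.   0.3  0.2]
[-0.05 -0.12  0.06] [0.01 0.   0.33]
[11.25 -0.06  7.66] [0.01 0.   0.33]
```

>>> {"name": "servo_tool", "arguments": {
  "targets": [
    [0, -0.1, 3.5, 0, 0, 0, -0.66],
    [0, -0.1, 6.0, 0, 0, 0, -0.66],
    [0, -0.1, 7.0, 0, 0, 0, -0.66],
    [0, -0.1, 7.6, 0, 0, 0.3, -0.66],
    [0, -0.1, 7.6, 0, 0, 0.3, -0.66]
  ]
}}

```text
time_s: 6.62
tool_pos: [0.4963, -0.0407, 0.0648]
ee_rot: [0.0, 0.753, 0.658, 0.0]
force: [0.3, 0.4, 0.6]
width: 0.016
grasp_force: 0.0
```

>>> {"name": "servo_tool", "arguments": {
  "targets": [
    [1.2, 0, 0, 0, 0, 0, -0.66],
    [2.4, 0, 0, 0, 0, 0, -0.66],
    [3.6, 0, 0, 0, 0, 0, -0.66],
    [4.8, 0, 0, 0, 0, 0, -0.66],
    [6, 0, 0, 0, 0, 0, -0.66]
  ]
}}

```text
time_s: 7.25
tool_pos: [0.5043, 0.0197, 0.0645]
ee_rot: [0.0, 0.753, 0.658, 0.0]
force: [0.3, -0.8, 0.4]
width: 0.0161
grasp_force: 0.3
```

>>> {"name": "servo_tool", "arguments": {
  "targets": [
    [1.2, 0, 0, 0, 0, 0, -0.66],
    [2.4, 0, 0, 0, 0, 0, -0.66],
    [3.6, 0, 0, 0, 0, 0, -0.66],
    [4.6, 0, 0, 0, 0, 0, -0.66],
    [5.2, 0, 0, 0, 0, 0, -0.66]
  ]
}}

```text
time_s: 7.88
tool_pos: [0.5112, 0.071, 0.0644]
ee_rot: [-0.0, 0.753, 0.658, -0.0]
force: [-0.7, -1.1, 0.9]
width: 0.0159
grasp_force: 0.3
```

>>> {"name": "servo_tool", "arguments": {
  "targets": [
    [-0.8, 0, 0, 0, 0, 0, -0.66],
    [-1.5, 0, -4, 0, 0, 0, -0.66],
    [-1.5, 0, -7.6, 0, 0, 0, -0.66]
  ]
}}

```text
time_s: 8.25
tool_pos: [0.5089, 0.0544, 0.1414]
ee_rot: [-0.0, 0.753, 0.658, -0.0]
force: [0.7, 0.2, 0.4]
width: 0.0162
grasp_force: 0.0
```

Run:
```python
from h import *; import cv2
p,d=manip.grab_frame("scene"); cv2.imwrite("pics/s4.png",cv2.resize(p[150:350,230:470],None,fx=3,fy=3,interpolation=cv2.INTER_CUBIC))
goal((-165,0,140,180))
```

```text
t 8.30 tray xy [-121.9  -38.2] z 146.2 w 15.8 F [ 0.9 -0.5  4.5]
[ 3.82 -4.32  0.6 ] [  0.31   0.22 -90.07]
```

View pics/s4.png

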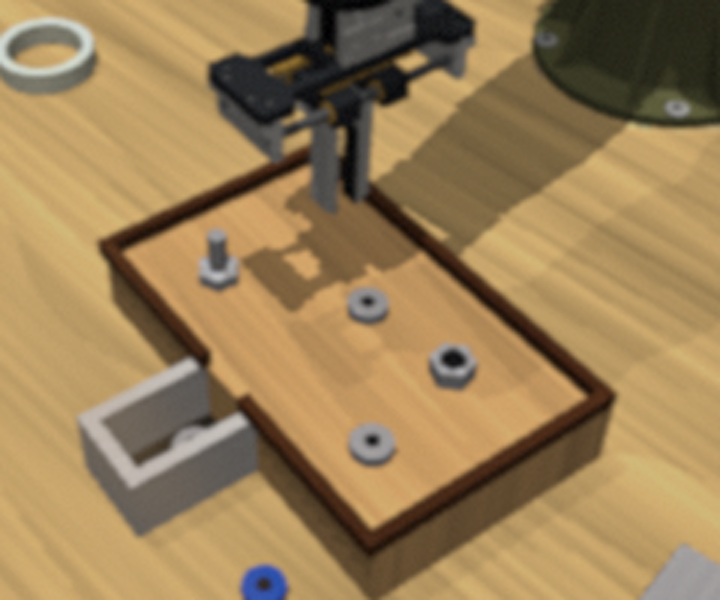

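The right-hand spacer now lies at (368,305), where the middle one started, so the same push applies.

>>> {"name": "servo_tool", "arguments": {
  "targets": [
    [0.8, -1, 0, 0, 0, -10.5, -0.66],
    [1.6, -2, 0, 0, 0, -21, -0.66],
    [2.4, -3, 0, 0, 0, -31, -0.66],
    [3.2, -4, 0, 0, 0, -41, -0.66],
    [3.8, -4.3, 0, 0, 0, -51, -0.66]
  ]
}}

```text
time_s: 8.93
tool_pos: [0.4713, 0.0986, 0.1404]
ee_rot: [-0.0, 0.394, 0.919, -0.0]
force: [-0.0, 0.8, 0.4]
width: 0.016
grasp_force: 0.0
```

>>> {"name": "servo_tool", "arguments": {
  "targets": [
    [0, 0, 0, 0, 0, -10, -0.66],
    [0, 0, 0, 0, 0, -20, -0.66],
    [0, 0, 0, 0, 0, -30, -0.66],
    [0, 0, 0, 0, 0, -39, -0.66],
    [0, 0, 0, 0, 0, -39, -0.66]
  ]
}}

```text
time_s: 9.55
tool_pos: [0.4716, 0.0983, 0.1403]
ee_rot: [-0.0, 0.068, 0.998, -0.0]
force: [-0.4, 0.8, 0.3]
width: 0.016
grasp_force: 0.0
```

Run:
```python
from h import *
goal((-165,0,64,180))
```

```text
t 9.55 tray xy [-1.665e+02 -1.000e-01] z 140.3 w 16.0 F [-0.4  0.8  0.3]
[-0.15  0.02  7.63] [-0.   -0.   -0.11]
```

>>> {"name": "servo_tool", "arguments": {
  "targets": [
    [-0.1, 0, 3.5, 0, 0, 0, -0.66],
    [-0.1, 0, 6.0, 0, 0, 0, -0.66],
    [-0.1, 0, 7.0, 0, 0, 0, -0.66],
    [-0.1, 0, 7.6, 0, 0, 0, -0.66],
    [-0.1, 0, 7.6, 0, 0, 0, -0.66]
  ]
}}

```text
time_s: 10.18
tool_pos: [0.4729, 0.0987, 0.0648]
ee_rot: [0.0, 0.068, 0.998, 0.0]
force: [-0.7, 0.1, 0.1]
width: 0.0159
grasp_force: 0.0
```

>>> {"name": "servo_tool", "arguments": {
  "targets": [
    [-1.2, 0, 0, 0, 0, 0, -0.66],
    [-2.4, 0, 0, 0, 0, 0, -0.66],
    [-3.6, 0, 0, 0, 0, 0, -0.66],
    [-4.8, 0, 0, 0, 0, 0, -0.66],
    [-6, 0, 0, 0, 0, 0, -0.66]
  ]
}}

```text
time_s: 10.8
tool_pos: [0.533, 0.0906, 0.0644]
ee_rot: [-0.0, 0.067, 0.998, -0.0]
force: [-0.1, -0.7, 0.7]
width: 0.0163
grasp_force: 0.3
```

>>> {"name": "servo_tool", "arguments": {
  "targets": [
    [-1.2, 0, 0, 0, 0, 0, -0.66],
    [-2.4, 0, 0, 0, 0, 0, -0.66],
    [-3.6, 0, 0, 0, 0, 0, -0.66],
    [-4.8, 0, 0, 0, 0, 0, -0.66],
    [-6, 0, 0, 0, 0, 0, -0.66]
  ]
}}

```text
time_s: 11.42
tool_pos: [0.5924, 0.0825, 0.0644]
ee_rot: [-0.0, 0.067, 0.998, 0.0]
force: [-0.8, -0.2, -0.6]
width: 0.016
grasp_force: 0.3
```

>>> {"name": "servo_tool", "arguments": {
  "targets": [
    [-1, 0, 0, 0, 0, 0, -0.66],
    [-2, 0, 0, 0, 0, 0, -0.66],
    [-2.8, 0, 0, 0, 0, 0, -0.66],
    [-3.5, 0, 0, 0, 0, 0, -0.66],
    [-3.5, 0, 0, 0, 0, 0, -0.66]
  ]
}}

```text
time_s: 12.05
tool_pos: [0.6266, 0.0779, 0.0643]
ee_rot: [0.0, 0.067, 0.998, -0.0]
force: [0.4, 0.1, 0.4]
width: 0.0162
grasp_force: 0.0
```

>>> {"name": "servo_tool", "arguments": {
  "targets": [
    [0.5, 0, -4, 0, 0, 0, -0.66],
    [1, 0, -7.6, 0, 0, 0, -0.66],
    [1, 0, -7.6, 0, 0, 0, -0.66]
  ]
}}

```text
time_s: 12.42
tool_pos: [0.6172, 0.0795, 0.1435]
ee_rot: [0.002, 0.067, 0.998, 0.0]
force: [0.1, -0.6, -0.5]
width: 0.016
grasp_force: 0.0
```

Run:
```python
from h import *; import cv2
p,d=manip.grab_frame("scene"); cv2.imwrite("pics/s5.png",cv2.resize(p[150:350,230:470],None,fx=3,fy=3,interpolation=cv2.INTER_CUBIC))
goal((-46,145,140,90))
```

```text
t 12.47 tray xy [-20.4   0.5] z 141.4 w 16.2 F [ 0.6  0.3 -0.2]
[ 2.56 14.45  0.14] [1.000e-01 7.000e-02 8.999e+01]
```

View pics/s5.png

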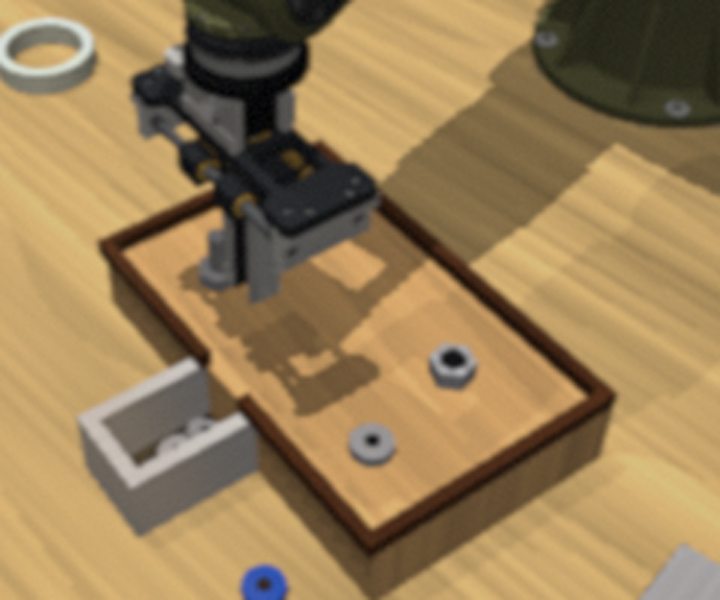

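Two spacers are in the slot, around (175,448) and (205,430). Now the left-hand one.

>>> {"name": "servo_tool", "arguments": {
  "targets": [
    [0.5, 3, 0, 0, 0, 10.5, -0.66],
    [1, 6, 0, 0, 0, 21, -0.66],
    [1.5, 9, 0, 0, 0, 31, -0.66],
    [2, 12, 0, 0, 0, 41, -0.66],
    [2.5, 14.3, 0, 0, 0, 51, -0.66]
  ]
}}

```text
time_s: 13.1
tool_pos: [0.6101, 0.2254, 0.1387]
ee_rot: [-0.001, 0.493, 0.87, -0.001]
force: [0.0, -0.0, -0.2]
width: 0.0162
grasp_force: 0.0
```

>>> {"name": "servo_tool", "arguments": {
  "targets": [
    [0, 0, 0, 0, 0, 10, -0.66],
    [0, 0, 0, 0, 0, 20, -0.66],
    [0, 0, 0, 0, 0, 30, -0.66],
    [0, 0, 0, 0, 0, 39, -0.66],
    [0, 0, 0, 0, 0, 39, -0.66]
  ]
}}

```text
time_s: 13.72
tool_pos: [0.6104, 0.2242, 0.139]
ee_rot: [-0.0, 0.753, 0.658, -0.001]
force: [0.6, 0.2, 0.2]
width: 0.0159
grasp_force: 0.0
```

Run:
```python
from h import *
goal((-46,143,64,90),(-46,22,64,90))
```

```text
t 13.72 tray xy [-45.9 143.2] z 139.0 w 15.9 F [0.6 0.2 0.2]
[-0.01  0.01  7.5 ] [-0.1   0.05  0.03]
[-12.11  -0.     7.51] [-0.1   0.05  0.03]
```

>>> {"name": "servo_tool", "arguments": {
  "targets": [
    [0, 0, 3.5, 0, 0, 0, -0.66],
    [0, 0, 6.0, 0, 0, 0, -0.66],
    [0, 0, 7.0, 0, 0, 0, -0.66],
    [0, 0, 7.5, 0, 0, 0, -0.66],
    [0, 0, 7.5, 0, 0, 0, -0.66]
  ]
}}

```text
time_s: 14.35
tool_pos: [0.611, 0.2244, 0.0659]
ee_rot: [0.0, 0.753, 0.658, 0.0]
force: [-0.8, 0.6, -0.1]
width: 0.0161
grasp_force: 0.0
```

>>> {"name": "servo_tool", "arguments": {
  "targets": [
    [-1.2, 0, 0, 0, 0, 0, -0.66],
    [-2.4, 0, 0, 0, 0, 0, -0.66],
    [-3.6, 0, 0, 0, 0, 0, -0.66],
    [-4.8, 0, 0, 0, 0, 0, -0.66],
    [-6, 0, 0, 0, 0, 0, -0.66]
  ]
}}

```text
time_s: 14.98
tool_pos: [0.6027, 0.164, 0.0656]
ee_rot: [0.0, 0.753, 0.658, 0.0]
force: [0.7, 0.6, 0.4]
width: 0.0161
grasp_force: 0.3
```

>>> {"name": "servo_tool", "arguments": {
  "targets": [
    [-1.2, 0, 0, 0, 0, 0, -0.66],
    [-2.4, 0, 0, 0, 0, 0, -0.66],
    [-3.6, 0, 0, 0, 0, 0, -0.66],
    [-4.8, 0, 0, 0, 0, 0, -0.66],
    [-6, 0, 0, 0, 0, 0, -0.66]
  ]
}}

```text
time_s: 15.6
tool_pos: [0.5945, 0.1046, 0.0654]
ee_rot: [0.0, 0.753, 0.658, -0.0]
force: [0.6, 0.8, 1.2]
width: 0.0161
grasp_force: 0.3
```

>>> {"name": "servo_tool", "arguments": {
  "targets": [
    [0.8, 0, 0, 0, 0, 0, -0.66],
    [1.5, 0, -4, 0, 0, 0, -0.66],
    [1.5, 0, -7.6, 0, 0, 0, -0.66],
    [1.5, 0, -7.6, 0, 0, 0, -0.66]
  ]
}}

```text
time_s: 16.1
tool_pos: [0.5979, 0.1213, 0.1443]
ee_rot: [0.001, 0.753, 0.658, 0.002]
force: [0.0, 0.2, -0.4]
width: 0.0159
grasp_force: 0.0
```

Run:
```python
from h import *; import cv2
goal((-95,0,140,180))
p,d=manip.grab_frame("scene"); cv2.imwrite("pics/s6.png",cv2.resize(p[150:350,230:470],None,fx=3,fy=3,interpolation=cv2.INTER_CUBIC))
```

```text
t 16.10 tray xy [-44.5  39.5] z 144.3 w 15.9 F [ 0.   0.2 -0.4]
[-3.95 -5.05  0.4 ] [  0.27   0.15 -89.98]
```

View pics/s6.png

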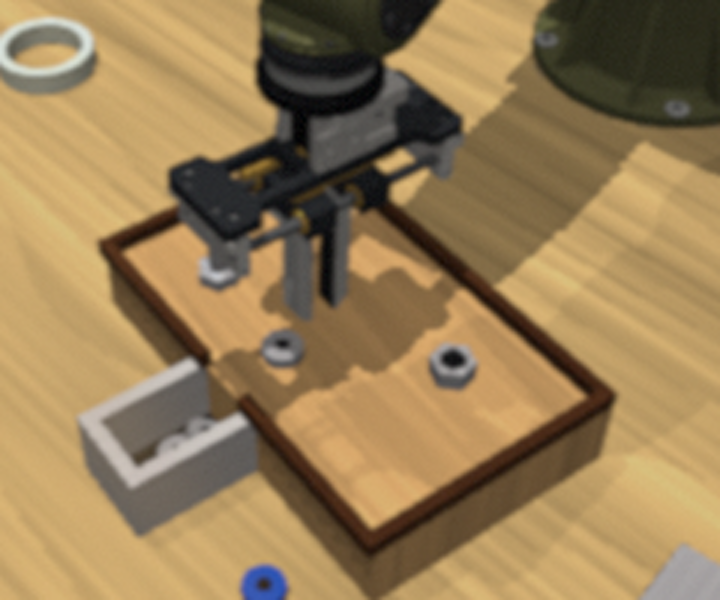

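The third spacer is in front of the gate at (283,348). I'll go behind it and push it through.

>>> {"name": "servo_tool", "arguments": {
  "targets": [
    [-1, -1, 0, 0, 0, -10.5, -0.66],
    [-2, -2, 0, 0, 0, -21, -0.66],
    [-3, -3.2, 0, 0, 0, -31, -0.66],
    [-3.9, -4.4, 0, 0, 0, -41, -0.66],
    [-3.9, -5.0, 0.3, 0, 0, -51, -0.66]
  ]
}}

```text
time_s: 16.77
tool_pos: [0.541, 0.0883, 0.1372]
ee_rot: [-0.001, 0.394, 0.919, -0.0]
force: [0.7, 0.1, -1.6]
width: 0.016
grasp_force: 0.0
```

>>> {"name": "servo_tool", "arguments": {
  "targets": [
    [0, 0, 0, 0, 0, -10, -0.66],
    [0, 0, 0, 0, 0, -20, -0.66],
    [0, 0, 0, 0, 0, -30, -0.66],
    [0, 0, 0, 0, 0, -39, -0.66],
    [0, 0, 0, 0, 0, -39, -0.66]
  ]
}}

```text
time_s: 17.4
tool_pos: [0.5414, 0.0886, 0.1373]
ee_rot: [-0.001, 0.068, 0.998, -0.0]
force: [0.5, -0.3, -0.2]
width: 0.0162
grasp_force: 0.0
```

Run:
```python
from h import *
T=np.load("tray.npz")
print((plane("scene",[(324.2,265.8),(352.5,251.5)],.07)-T["t"])@T["r"]*1e3)
goal((-95,0,64,180),(-10,0,64,180))
```

```text
[[ -42.19689691    3.23010896]
 [-119.30976173    4.73767851]]
t 17.40 tray xy [-96.1  -0.5] z 137.3 w 16.2 F [ 0.5 -0.3 -0.2]
[-0.12  0.05  7.33] [-0.02 -0.11 -0.07]
[-8.62  0.06  7.31] [-0.02 -0.11 -0.07]
```

>>> {"name": "servo_tool", "arguments": {
  "targets": [
    [0, 0, 3.5, 0, 0, 0, -0.66],
    [0, 0, 6.0, 0, 0, 0, -0.66],
    [0, 0, 6.8, 0, 0, 0, -0.66],
    [0, 0, 7.3, 0, 0, 0, -0.66],
    [0, 0, 7.3, 0, 0, 0, -0.66]
  ]
}}

```text
time_s: 18.02
tool_pos: [0.5421, 0.0884, 0.0659]
ee_rot: [0.0, 0.068, 0.998, 0.0]
force: [0.0, 0.1, 0.2]
width: 0.0162
grasp_force: 0.0
```

>>> {"name": "servo_tool", "arguments": {
  "targets": [
    [-1.1, 0, 0, 0, 0, 0, -0.66],
    [-2.2, 0, 0, 0, 0, 0, -0.66],
    [-3.3, 0, 0, 0, 0, 0, -0.66],
    [-4.4, 0, 0, 0, 0, 0, -0.66],
    [-5.4, 0, 0, 0, 0, 0, -0.66]
  ]
}}

```text
time_s: 18.65
tool_pos: [0.5961, 0.081, 0.0653]
ee_rot: [-0.0, 0.067, 0.998, -0.0]
force: [-0.7, 0.9, 0.0]
width: 0.0158
grasp_force: 0.3
```

>>> {"name": "servo_tool", "arguments": {
  "targets": [
    [-1, 0, 0, 0, 0, 0, -0.66],
    [-2, 0, 0, 0, 0, 0, -0.66],
    [-2.8, 0, 0, 0, 0, 0, -0.66],
    [-3.2, 0, 0, 0, 0, 0, -0.66],
    [-3.2, 0, 0, 0, 0, 0, -0.66]
  ]
}}

```text
time_s: 19.27
tool_pos: [0.6272, 0.0768, 0.0653]
ee_rot: [-0.0, 0.067, 0.998, -0.0]
force: [-0.6, 0.1, -0.2]
width: 0.0159
grasp_force: 0.0
```

>>> {"name": "servo_tool", "arguments": {
  "targets": [
    [0.5, 0, -4, 0, 0, 0, -0.66],
    [1.5, 0, -8, 0, 0, 0, -0.66],
    [6, 0, -11, 0, 0, 0, -0.66],
    [12, 0, -12, 0, 0, 0, -0.66],
    [12, 0, -12, 0, 0, 0, -0.66]
  ]
}}

```text
time_s: 19.9
tool_pos: [0.5055, 0.0935, 0.1866]
ee_rot: [0.0, 0.067, 0.998, 0.0]
force: [0.8, 0.2, 0.7]
width: 0.0161
grasp_force: 0.0
```

Run:
```python
from h import *; import cv2
p,d=manip.grab_frame("scene"); a=cv2.resize(p[180:350,240:430],None,fx=2.1,fy=2.1,interpolation=cv2.INTER_CUBIC)
p,d=manip.grab_frame("top"); b=cv2.resize(p[165:315,200:375],(399,357),interpolation=cv2.INTER_CUBIC)
cv2.imwrite("pics/s7.png",np.hstack([a,b])); print(manip.observe()["time_s"],manip.observe()["force"])
```

```text
20.0 [0.71722863 0.76164652 0.01489622]
```

View pics/s7.png

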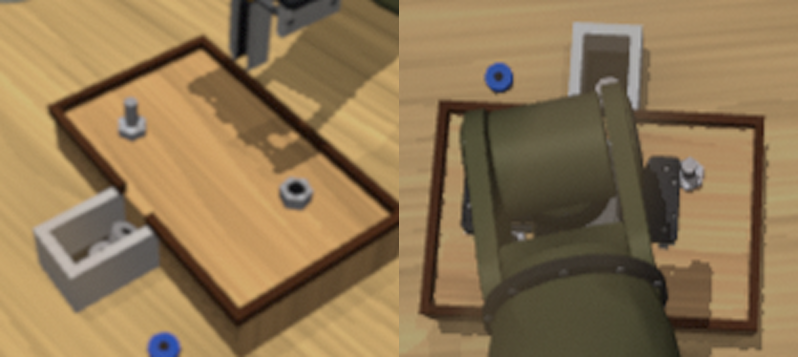

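The tray now holds only the nut and the bolt, and the spacers are in the slot. I'll move the hand aside and check heights in the slot by depth.

>>> {"name": "servo_tool", "arguments": {
  "targets": [
    [4, 4, -2, 0, 0, 0, -0.66],
    [7, 9, -4, 0, 0, 0, -0.66],
    [9, 14, -5, 0, 0, 0, -0.66],
    [10, 19, -6, 0, 0, 0, -0.66],
    [10, 24, -6, 0, 0, 0, -0.66]
  ]
}}

```text
time_s: 20.62
tool_pos: [0.4421, 0.3465, 0.246]
ee_rot: [0.001, 0.067, 0.998, 0.0]
force: [1.9, -0.5, -0.1]
width: 0.0157
grasp_force: 0.0
```

Run:
```python
from h import *
T=np.load("tray.npz")
p,d=manip.grab_frame("top"); i=manip.camera_info("top"); K,E=i["K"],i["extrinsics"]
v,u=np.mgrid[165:230,260:320]; z=d[v,u]
X=np.stack([(u-K[0,2])/K[0,0]*z,-(v-K[1,2])/K[1,1]*z,-z],-1)@E[:3,:3].T+E[:3,3]
q=(X[...,:2]-T["t"])@T["r"]; 
for x in range(-10,100,8):
    print(x,[int(np.median(X[...,2][m])*1e3) if (m:=(abs(q[...,0]*1e3-x)<4)&(abs(q[...,1]*1e3-y)<4)).any() else None for y in range(-32,33,8)])
o=manip.observe(); print(o["time_s"],o["tool_pos"],o["joint_vel"].round(2))
```

```text
-10 [60, 61, 61, 61, 60, 60, 60, 60, 60]
-2 [62, 61, 61, 62, 61, 60, 60, 61, 63]
6 [73, 73, 59, 59, 60, 60, 62, 73, 75]
14 [60, 76, None, 30, 28, 29, 30, 52, 74]
22 [61, 60, 30, 33, 31, 31, 29, 12, 60]
30 [61, 59, 27, 36, 36, 35, 20, 8, 61]
38 [60, 57, 5, 17, 36, 21, 7, 7, 60]
46 [60, 58, 7, 15, 15, 15, 5, 22, 60]
54 [60, 59, 11, 14, 16, 14, 6, 6, 60]
62 [61, 58, 4, 9, 14, 8, 5, 5, 60]
70 [61, 60, 5, 5, 5, 4, 5, 7, 62]
78 [60, 59, 4, 5, 3, 3, 5, 6, 61]
86 [61, 59, 4, 5, 5, 5, 4, 16, 61]
94 [61, 55, 32, 30, 28, 29, 28, 32, 60]
20.675 [0.44203471 0.35053389 0.24464903] [-0.07 -0.04  0.1  -0.01 -0.03 -0.1 ]
```

All three spacers lie in the slot, tops no higher than about 36 mm, well below the limit. I'll let things settle, then hand in.

>>> {"name": "servo_tool", "arguments": {
  "targets": [
    [0, 0, 0, 0, 0, 0, -0.66],
    [0, 0, 0, 0, 0, 0, -0.66],
    [0, 0, 0, 0, 0, 0, -0.66],
    [0, 0, 0, 0, 0, 0, -0.66]
  ]
}}

```text
time_s: 21.18
tool_pos: [0.4416, 0.3436, 0.2457]
ee_rot: [0.0, 0.068, 0.998, 0.0]
force: [0.4, -1.1, 0.3]
width: 0.016
grasp_force: 0.0
```

```bash
python3 -c "
from plant import manip
print(manip.close_job())"
```

```text
the job is handed in; nothing more can be done
None
```

I swept all three spacers through the gate one at a time and all now lie in the slot; the nut and the bolt, still standing, were left alone, the hand is clear, and I handed the job in at about 21 s (no verdict came back).

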